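# Press a cemented heel piece with the hand-cranked heel press

### The job

The rubber top piece on the heel of the shoe sole in the heel press is freshly cemented: take hold of the loose sleeve on the crank, wind the press down clockwise until its foot squeezes the heel firmly without crushing it, and keep hold of it at that pressure for at least three seconds. Still holding the sleeve, wind it back until the foot stands about 15 mm or more clear of the heel, then let go; never let the crank fly back on its own, and leave the sole where it lies and the things in the tray alone.

Things in the scene. Friction and masses are not known exactly. Their poses are not given: they have to be found in the camera images.
- press: Bench heel press, fixed: grey base 310 x 170 x 20 mm (long end is its front, -x), two 22 mm columns 72 mm either side of the screw, a crosshead (55 x 184 mm, 132 to 162 mm above the table), an upright screw through it, and a crank on top. Origin: on the table, on the screw's axis, so the crank turns about the vertical through this point.
- crank (a joint): Turn of the crank, rad; clockwise seen from above is positive and lowers screw, foot, crank and sleeve together, 20 mm a full turn. 0 is uppermost, it can turn to 16.9, and starts between 1.5 and 6.2. The foot, a rubber-faced plate 80 x 76 mm on the screw's lower end, does not turn. The screw is steep and does not lock: let go under load, it spins back; unloaded it stays where it is left.
- sleeve: The crank's grip: an upright black cylinder, 26 mm across, 65 mm long, spinning freely on its pin, so the hand need not turn with it. Origin: on its axis at its lower end, which is about 13 cm (within 5 mm) above the foot's underside. Its axis runs on a circle of 60 mm radius. The crank arm's top is 3 mm under it; the hub on the screw's axis rises 13 mm above the arm. Above it: a 4 mm pin head.
- sole: The work: a brown leather shoe sole lying loose, heel up, on the press's bed, toe to the front. 255 mm long, 88 mm wide, 5 mm thick; the heel with its black rubber top piece is about 60 x 62 mm, its top 33 mm above the sole's underside. Origin: on the underside, below the middle of the heel.
- tray: Stainless steel tray, 340 x 260 x 22 mm, fixed, beside the press. Origin: centre of its underside.
- shoe_tree: Cedar shoe tree, 270 mm long, in the tray; leave alone. Origin: centre of its underside.
- tin: Round burgundy polish tin, 75 mm across, 25 mm high, in the tray; leave alone. Origin: centre of its underside.
- welt_brush: Small wooden brush with a pointed nylon head, 190 mm long, in the tray; leave alone. Origin: underside, near its middle.
- acrylic_box: Clear acrylic box with a sliding lid, 110 x 80 x 45 mm, in the tray; leave alone. Origin: centre of its underside.
- bed: The press's bed under the sole, fixed: a rubber-faced board 275 x 104 x 20 mm, its top 28 to 36 mm above the table. Origin: its underside, on the screw's axis. Winding free takes up to 2 N at the sleeve; once the foot bears on the heel this climbs about 5 N within 0.06 rad. A firm press is a push of 9 to 11 N on the sleeve along its circle; under 8 N is too weak, over 12 N too hard on the heel.

How it is judged:
On the way, in this order (a step that is already met when the one before it is completed fails the run):
1. with the sleeve held in the fingers, the foot presses the heel on the bed with 125 to 265 N for three seconds (contact force between sole and bed between 125 and 265 N and contact force between the fingers and sleeve above 1 N), for 3 s.
2. with the sleeve still held, the foot has been wound up clear of the heel: the sleeve has risen to 179 mm above the sole's underside (z of sleeve in the frame of sole above 0.179 m and contact force between the fingers and sleeve above 1 N), for 0.1 s.
At the end, for the whole second after the job is handed in: The foot stands about 15 mm or more above the heel (the sleeve's lower end at least 179 mm above the sole's underside), the crank is let go and at rest, and the sole lies within 10 mm of where it was (z of sleeve in the frame of sole above 0.179 m and distance of sole from where it was at the start of the episode below 0.01 m and velocity of joint crank between -0.1 and 0.1 rad/s); the robot touches nothing.
It fails at once if the heel is crushed: the foot presses it on the bed with more than 350 N (contact force between sole and bed above 350 N).
It fails at once if the crank flies back (faster than 6 rad/s backwards) (velocity of joint crank below -6 rad/s).
It fails at once if the sole is shoved more than 10 mm (distance of sole from where it was at the start of the episode above 0.01 m).
It fails at once if a thing in the tray is moved more than 15 mm (distance of any of shoe_tree, tin, welt_brush, acrylic_box from where it was at the start of the episode above 0.015 m).
It also fails if it takes over 72 s, if anything falls off the work surface, if the arm or the gripper's body presses on something with over 40 N, if the wrist force passes 120 N, or if a joint passes its speed limit or range.

### The arm

A 6-joint arm with a two-finger parallel gripper is mounted at the origin on the work surface. World frame = base frame: x ahead of the robot, y to its left, z up, the work surface at z = 0. Lengths are in m, angles in rad, forces in N, time in s.
With the tool pointing down it reaches from about 0.425 to 0.95 m from the base axis. Payload 3.5 kg.
Tool frame: the origin (TCP) lies at the very end of the fingers, on their centre line; the grasp point (between the pads) lies ctrl.tcp_to_grasp behind it (ctrl.tcp_to_grasp is the distance from the TCP to the grasp point, in m); z points along the fingers, y is the line along which they close (so a half turn about z gives the same grasp; the last joint's range is limited). The gripper opens to 85 mm and grips with 20 to 120 N. Pads are 22 mm wide; open, the fingers measure 114 mm over their backs; the gripper's body (76 mm by 85 mm) begins 54 mm behind the grasp point. The pads swing forward as they close: fully open they stand 13 mm farther back than shut.
Start: joints at [-1.477, 0.286, 1.577, -0, 1.279, -0.15], TCP at [0.163, -0.655, 0.231] pointing down, gripper open.
Joint ranges: [-2.77, 2.77], [-0.9, 2.22], [0.21, 2.48], [-1.53, 4.67], [0.24, 2.81], [-2.84, 2.84]. Speed limits (rad/s): [2.79, 2.79, 3.14, 3.14, 3.14, 3.14].

### API

Orientations are given as a unit quaternion [x, y, z, w].
In Python, from plant import ctrl gives the robot as it stands.
- The arm moves only by the shell command python3 -m inch 'ROWS' [FORCE]. ROWS is JSON, a list of rows, each an object with "slide": the shift along the tool's x, y, z in cm, a list of three; "turn": the turn about the tool's z in rad; "grip": the finger opening in cm, from 0 to 8.54. A call has 1 to 20 rows; each row is the pose to reach, as a shift and turn from the pose commanded when the call began, along the tool's axes at that moment; what a row does not reach only later rows make up. A row lasts 1/10 s, in which the tool goes at most 50 mm and 8.59 degrees, less where a joint would pass 70% of its speed; a pose out of reach is approached as far as the arm can. A call with a gripper value outside its range is refused whole. The fingers move at their own pace and stop on an object; FORCE is the grip in N (left out, the last holds). Time passes only in rows, so rows that repeat a pose let the fingers close. It gives the time, the measured TCP pose, the force, the opening and the grip force at its end, in the units of the state.
- ctrl.get_state(): the state, without advancing time (a new reading comes with each control period).
- ctrl.read_camera(name): name is "side" or "top" or "wrist"; returns (picture, depth): 420x560x3 uint8, red, green, blue; 420x560 float32, m along the optical axis (not along the pixel's ray), 0 where there is no reading.
- ctrl.camera_info(name): a dict with "K" (3x3 intrinsics, pixels), "D" ([k1, k2, p1, p2, k3] as OpenCV has them; the pictures are not rectified), "camera_from_world" (4x4, takes a point from world to camera coordinates); the wrist camera has in their place "T_tool_cam" (4x4, takes a point from camera to tool coordinates, whose origin is the TCP and whose axes are the flange's). Camera axes: x right, y down, z forward; pixel columns grow to the right and rows downward; lengths in m; the calibration is good to about 2 mm. A picture is of the moment at which its call begins: read the wrist's pose just before it. camera_info takes no time and is no camera call.
- ctrl.sign_off(): hands the job in; it is judged then, once.
The state is a dict: "time": time; "qpos": joint angles; "dq": joint speeds; "joint_efforts": joint torques, N m; "eef_pos": TCP position; "tcp_rot": TCP orientation; "contact_force": force on the tool from outside, world axes, zero at the start; "wrist_torque": the same for the moment, N m; "opening": opening from 0.0 (shut) to 1.0 (fully open); "finger_force": force on a finger pad.
Only numpy, scipy, OpenCV 4.12 (cv2) and the standard library are available. Lean on these libraries where they do the work, as an engineer would, in place of code of your own. Each camera call takes 0.05 s, during which the arm holds its last target. There are 200 camera calls.

## Working session

There is one attempt and no reset: what is moved stays moved. The work goes in short steps, Python scripts to look and compute and a shell command to move; the robot and the scene stay as the last step left them, time stands still between calls to the robot, and variables do not carry over. Pictures are saved under pics/ and viewed, at most 10 in all, crops included, and the job is handed in when it is done.

```bash
ls; mkdir -p pics; python3 - <<'E'
from plant import ctrl
import cv2,numpy as np
s=ctrl.get_state();print(s);print(ctrl.tcp_to_grasp)
for n in("top","side"):
    p,d=ctrl.read_camera(n);np.savez(f"pics/{n}.npz",p=p,d=d);cv2.imwrite(f"pics/{n}0.png",p[:,:,::-1])
    print(n,ctrl.camera_info(n))
print(ctrl.camera_info("wrist"))
E
```

```text
pics
{'time': 0.0, 'qpos': array([-1.47695393e+00,  2.87194597e-01,  1.57816581e+00, -2.27432107e-05,
        1.27858126e+00, -1.50002963e-01]), 'dq': array([-4.97230653e-04, -1.79743299e-03,  3.69008585e-05,  4.26823930e-05,
       -2.32423406e-04,  1.54422880e-03]), 'joint_efforts': array([-9.38400553e-04, -4.05984735e+01, -2.92627341e+01, -1.63967325e-04,
        5.80900771e-03,  1.37245803e-05]), 'eef_pos': array([ 0.16292928, -0.65437289,  0.22993394]), 'tcp_rot': array([ 9.92575548e-01,  1.21624018e-01,  2.20947075e-05, -1.17434773e-03]), 'contact_force': array([0.31012217, 1.05420877, 0.2266451 ]), 'wrist_torque': array([0.02844397, 0.01010117, 0.00255351]), 'finger_force': 0.0, 'opening': 1.0036785498137748}
0.0187
top {'K': array([[479.204627  ,   0.        , 282.52172974],
       [  0.        , 479.204627  , 210.37703079],
       [  0.        ,   0.        ,   1.        ]]), 'D': array([-0.12529322,  0.        ,  0.        ,  0.        ,  0.        ]), 'camera_from_world': array([[ 0.02287724, -0.99957657,  0.01798097, -0.00702609],
       [-0.98822834, -0.02533153, -0.1508
[... 546 characters left out ...]
01593, -0.56459835, -0.77160247,  0.96057901],
       [ 0.        ,  0.        ,  0.        ,  1.        ]])}
{'K': array([[291.96858894,   0.        , 277.04714048],
       [  0.        , 291.96858894, 204.9542334 ],
       [  0.        ,   0.        ,   1.        ]]), 'D': array([0.00925421, 0.        , 0.        , 0.        , 0.        ]), 'T_tool_cam': array([[-9.53523674e-04, -9.59998855e-01, -2.80002302e-01,
         7.08709382e-02],
       [ 9.99998819e-01, -5.77886274e-04, -1.42410396e-03,
        -1.70388128e-04],
       [ 1.20532868e-03, -2.80003329e-01,  9.59998272e-01,
        -1.43157609e-01],
       [ 0.00000000e+00,  0.00000000e+00,  0.00000000e+00,
         1.00000000e+00]])}
```

View pics/top0.png

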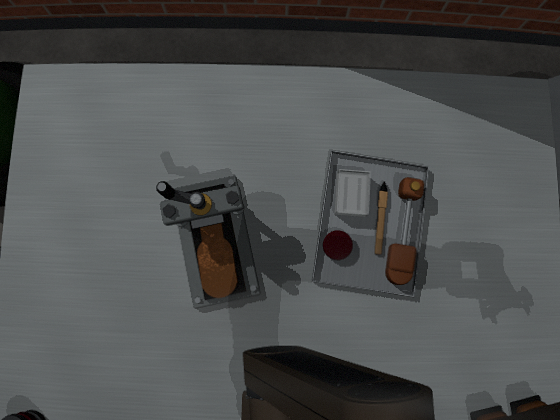

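View pics/side0.png

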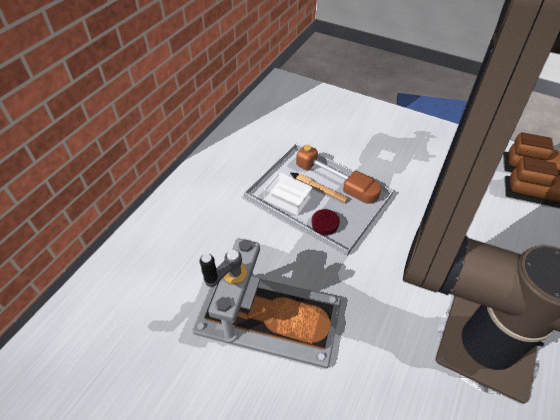

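The top view shows the press: black sleeve near (163,187), hub and gold screw collar near (198,202), base from (180,185) to (263,300), and the tray on the right. The side view shows the sleeve at about (208,268).

```bash
cat > h.py <<'E'
import numpy as np,cv2
from plant import ctrl
def rays(n,uv):
    i=ctrl.camera_info(n);T=i["camera_from_world"]
    u=cv2.undistortPoints(np.float64(uv).reshape(-1,1,2),i["K"],np.float64(i["D"])).reshape(-1,2)
    d=np.c_[u,np.ones(len(u))]
    return -T[:3,:3].T@T[:3,3], d@T[:3,:3]      # origin, dirs scaled to depth 1
def cloud(n,d,box):
    x0,y0,x1,y1=box;g=np.mgrid[y0:y1,x0:x1].reshape(2,-1)
    z=d[g[0],g[1]];k=z>0;o,r=rays(n,g[::-1].T)
    return (o+r*z[:,None])[k],g[::-1].T[k]
def onplane(n,uv,z):
    o,r=rays(n,uv);return o+r*((z-o[2])/r[:,2])[:,None]
E
python3 - <<'E'
from h import *
np.set_printoptions(precision=4,suppress=True)
for n,box in(("top",(145,160,265,310)),("side",(190,230,350,370))):
    f=np.load(f"pics/{n}.npz");P,uv=cloud(n,f["d"],box);c=f["p"][uv[:,1],uv[:,0]].astype(int)
    print(n,"zmax",np.sort(P[:,2])[-5:])
    for lo,hi in((.19,.35),(.2,.35),(.14,.17)):
        k=(P[:,2]>lo)&(P[:,2]<hi);Q=P[k]
        if lo>.18:
            kk=cv2.kmeans(np.float32(Q[:,:2]),2,None,(3,50,1e-4),5,cv2.KMEANS_PP_CENTERS)[1].ravel()
            for j in(0,1):
                q=Q[kk==j];print(lo,len(q),q.mean(0),q.min(0),q.max(0),uv[k][kk==j].mean(0))
        else: print(lo,cv2.minAreaRect(np.float32(Q[:,:2]*1000)),len(Q))
    k=(P[:,2]>.012)&(P[:,2]<.026)
    print("base",cv2.minAreaRect(np.float32(P[k][:,:2]*1000)),k.sum())
    b=(c[:,0]>c[:,2]+45)&(c[:,0]<200); q=P[b&(P[:,2]<.1)]
    print("sole",len(q),np.percentile(q[:,2],[5,50,95]),cv2.minAreaRect(np.float32(q[:,:2]*1000)))
    print("zhist",np.histogram(P[:,2],bins=np.arange(0,.29,.01)))
f=np.load("pics/top.npz");a=cv2.resize(f["p"][155:315,140:270],None,fx=3.7,fy=3.7,interpolation=2)
f=np.load("pics/side.npz");b=cv2.resize(f["p"][230:370,185:350],(400,592),interpolation=2)[:, :]
b=cv2.resize(f["p"][235:315,190:250],(310,413),interpolation=2)
im=np.zeros((592,800,3),np.uint8);im[:a.shape[0],:a.shape[1]]=a[:,:,::-1];im[:413,485:795]=b[:,:,::-1]
cv2.imwrite("pics/crop.png",im)
E
```

```text
top zmax [0.295  0.2954 0.2958 0.2964 0.2978]
0.19 350 [0.5394 0.2404 0.257 ] [0.5258 0.2164 0.2113] [0.5558 0.2618 0.2978] [169.6143 191.7429]
0.19 267 [0.5301 0.1942 0.2273] [0.514  0.1752 0.1902] [0.5469 0.2175 0.2385] [194.4007 199.397 ]
0.2 350 [0.5394 0.2404 0.257 ] [0.5258 0.2164 0.2113] [0.5558 0.2618 0.2978] [169.6143 191.7429]
0.2 264 [0.5302 0.1943 0.2277] [0.514  0.1752 0.2128] [0.5469 0.2175 0.2385] [194.3144 199.322 ]
0.14 ((530.1871948242188, 191.23736572265625), (56.06133270263672, 184.02076721191406), 13.768632888793945) 1591
base ((463.1180114746094, 173.58062744140625), (310.090576171875, 174.9018096923828), 13.359831809997559) 2755
sole 693 [0.0336 0.0374 0.0412] ((411.4844970703125, 168.27198791503906), (166.3804168701172, 83.20064544677734), 11.387048721313477)
zhist (array([3735, 1698, 1310, 2821,  241,    0,    0,    0,    0,   57,  225,
          1,    0,   16,   61,  472, 1058,  169,    8,    3,    0,   69,
        223,  115,   10,   16,   26,   15]), array([0.  , 0.01, 0.02, 0.03, 0.04, 0.05, 0.06, 0.07, 0.08, 0.09, 0.1 ,
       0.11, 0.12, 0.13, 0.14, 0.15
[... 580 characters left out ...]
666412353516, 184.42922973632812), 13.830145835876465) 1543
base ((485.3885498046875, 83.33781433105469), (311.8979187011719, 366.20989990234375), 14.130352020263672) 3473
sole 2433 [0.0318 0.0391 0.042 ] ((482.2416687011719, 68.62997436523438), (271.8632507324219, 321.9197082519531), 13.684102058410645)
zhist (array([9540, 1013, 2796, 2932,  899,   39,   52,   20,   26,   60,  323,
          8,    0,   13,  133,  211, 1199,  417,   32,   23,   15,   82,
        275,  176,   37,   39,   50,   46]), array([0.  , 0.01, 0.02, 0.03, 0.04, 0.05, 0.06, 0.07, 0.08, 0.09, 0.1 ,
       0.11, 0.12, 0.13, 0.14, 0.15, 0.16, 0.17, 0.18, 0.19, 0.2 , 0.21,
       0.22, 0.23, 0.24, 0.25, 0.26, 0.27, 0.28]))
```

View pics/crop.png

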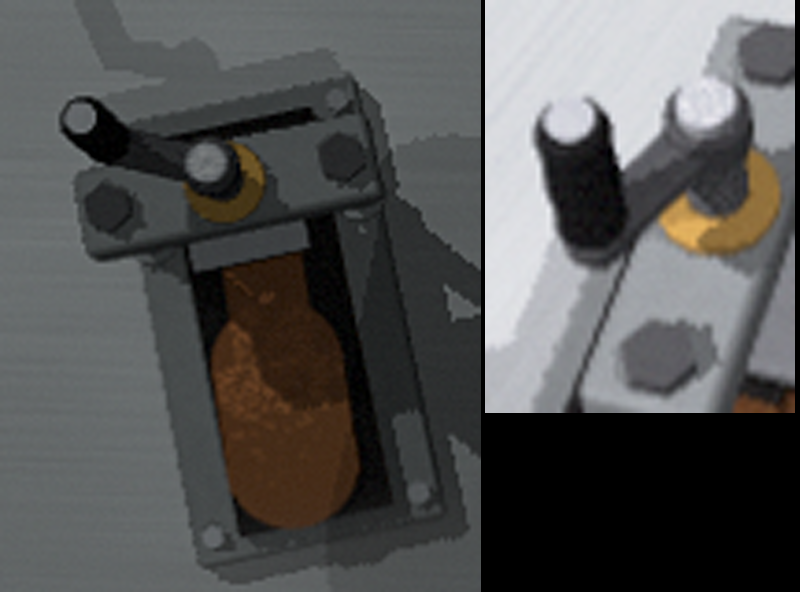

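The crop shows the sleeve's pin head at crop (80,117) and the hub top at (210,163). The crank arm points roughly world +y. Next I refine these centres and start the approach, raised and detouring round the base.

```bash
python3 - <<'E'
from h import *
np.set_printoptions(precision=4,suppress=True)
for n,box in(("top",(145,160,265,310)),("side",(190,230,350,370))):
    f=np.load(f"pics/{n}.npz");P,uv=cloud(n,f["d"],box);g=f["p"][uv[:,1],uv[:,0]].mean(1)
    a=P[(P[:,2]>.287)]; g_a=g[P[:,2]>.287]
    b=P[(P[:,2]>.232)&(P[:,2]<.245)&(P[:,1]<.225)]
    w=a[g_a>100]
    for q in(a,w,b): print(n,len(q),q.mean(0),np.percentile(q[:,2],[10,50,90]),cv2.minEnclosingCircle(np.float32(q[:,:2]*1000)))
E
python3 -m inch '[{"slide":[0,0,-5],"turn":0},{"slide":[0,0,-10],"turn":0},{"slide":[0,0,-15],"turn":0},{"slide":[37.6,-32.3,-15],"turn":-1.327},{"slide":[37.6,-32.3,-15],"turn":-1.327},{"slide":[37.6,-32.3,-15],"turn":-1.327},{"slide":[37.6,-32.3,-15],"turn":-1.327},{"slide":[37.6,-32.3,-15],"turn":-1.327},{"slide":[37.6,-32.3,-15],"turn":-1.327},{"slide":[37.6,-32.3,-15],"turn":-1.327},{"slide":[37.6,-32.3,-15],"turn":-1.327},{"slide":[37.6,-32.3,-15],"turn":-1.327},{"slide":[37.6,-32.3,-15],"turn":-1.327},{"slide":[37.6,-32.3,-15],"turn":-1.327},{"slide":[37.6,-32.3,-15],"turn":-1.327},{"slide":[37.6,-32.3,-15],"turn":-1.327}]' 60
```

```text
top 112 [0.5426 0.2494 0.2912] [0.2879 0.2912 0.2944] ((542.6865844726562, 249.41123962402344), 12.54584789276123)
top 37 [0.5437 0.2496 0.2933] [0.2918 0.2932 0.2952] ((543.627197265625, 249.62705993652344), 7.47783899307251)
top 85 [0.5304 0.1914 0.2343] [0.2326 0.234  0.2365] ((530.9334716796875, 191.77420043945312), 11.636446952819824)
side 144 [0.54   0.2515 0.2926] [0.2889 0.2927 0.2959] ((541.3345947265625, 250.20541381835938), 13.120376586914062)
side 73 [0.5426 0.2496 0.2949] [0.2932 0.2951 0.2965] ((543.8349609375, 249.3660430908203), 10.527299880981445)
side 109 [0.5293 0.1914 0.2359] [0.2338 0.236  0.2374] ((530.8198852539062, 190.52088928222656), 13.742279052734375)$[0]: bad value
```

```bash
python3 -m inch '[{"slide":[0,0,-5],"turn":0,"grip":8.5},{"slide":[0,0,-10],"turn":0,"grip":8.5},{"slide":[0,0,-15],"turn":0,"grip":8.5},{"slide":[37.6,-32.3,-15],"turn":-1.327,"grip":8.5},{"slide":[37.6,-32.3,-15],"turn":-1.327,"grip":8.5},{"slide":[37.6,-32.3,-15],"turn":-1.327,"grip":8.5},{"slide":[37.6,-32.3,-15],"turn":-1.327,"grip":8.5},{"slide":[37.6,-32.3,-15],"turn":-1.327,"grip":8.5},{"slide":[37.6,-32.3,-15],"turn":-1.327,"grip":8.5},{"slide":[37.6,-32.3,-15],"turn":-1.327,"grip":8.5},{"slide":[37.6,-32.3,-15],"turn":-1.327,"grip":8.5},{"slide":[37.6,-32.3,-15],"turn":-1.327,"grip":8.5},{"slide":[37.6,-32.3,-15],"turn":-1.327,"grip":8.5},{"slide":[37.6,-32.3,-15],"turn":-1.327,"grip":8.5},{"slide":[37.6,-32.3,-15],"turn":-1.327,"grip":8.5},{"slide":[37.6,-32.3,-15],"turn":-1.327,"grip":8.5}]' 60
```

```text
time: 1.7
eef_pos: [0.4493, -0.2515, 0.3809]
tcp_rot: [0.707, 0.707, -0.0, -0.0]
contact_force: [-0.2, -0.3, 0.3]
opening: 0.992
finger_force: 0.0
```

```bash
python3 -m inch '[{"slide":[50.1,9.3,0],"turn":0,"grip":8.5},{"slide":[50.1,9.3,0],"turn":0,"grip":8.5},{"slide":[50.1,9.3,0],"turn":0,"grip":8.5},{"slide":[50.1,9.3,0],"turn":0,"grip":8.5},{"slide":[50.1,9.3,0],"turn":0,"grip":8.5},{"slide":[50.1,9.3,0],"turn":0,"grip":8.5},{"slide":[50.1,9.3,0],"turn":0,"grip":8.5},{"slide":[50.1,9.3,0],"turn":0,"grip":8.5},{"slide":[50.1,9.3,0],"turn":0,"grip":8.5},{"slide":[50.1,9.3,0],"turn":0,"grip":8.5},{"slide":[50.1,9.3,0],"turn":0,"grip":8.5},{"slide":[50.1,9.3,0],"turn":0,"grip":8.5},{"slide":[50.1,9.3,0],"turn":0,"grip":8.5},{"slide":[50.1,9.3,0],"turn":0,"grip":8.5},{"slide":[50.1,9.3,0],"turn":0,"grip":8.5},{"slide":[50.1,9.3,0],"turn":0,"grip":8.5}]'
cat >> h.py <<'E'
from scipy.spatial.transform import Rotation as R
def wristcloud():
    s=ctrl.get_state();p,d=ctrl.read_camera("wrist");i=ctrl.camera_info("wrist");T=i["T_tool_cam"]
    g=np.mgrid[0:420,0:560].reshape(2,-1);z=d[g[0],g[1]]
    u=cv2.undistortPoints(np.float64(g[::-1].T).reshape(-1,1,2),i["K"],np.float64(i["D"])).reshape(-1,2)
    c=np.c_[u,np.ones(len(u))]*z[:,None];t=c@T[:3,:3].T+T[:3,3]
    w=R.from_quat(s["tcp_rot"]).apply(t)+s["eef_pos"]
    return p,w.reshape(420,560,3),(z>0).reshape(420,560)
E
python3 - <<'E'
from h import *
np.set_printoptions(precision=4,suppress=True)
p,w,ok=wristcloud();cv2.imwrite("pics/w1.png",p[:,:,::-1]);np.savez("pics/w1.npz",p=p,w=w)
P=w[ok]
for nm,m in(("slv",(P[:,2]>.27)&(P[:,2]<.31)&(abs(P[:,0]-.543)<.03)&(abs(P[:,1]-.25)<.03)),("hub",(P[:,2]>.23)&(P[:,2]<.245)&(np.hypot(P[:,0]-.5305,P[:,1]-.191)<.025))):
    q=P[m];zt=np.percentile(q[:,2],90);t=q[q[:,2]>zt-.004];print(nm,len(q),zt,t.mean(0),cv2.minEnclosingCircle(np.float32(t[:,:2]*1000)))
E
```

```text
time: 3.3
eef_pos: [0.543, 0.249, 0.3817]
tcp_rot: [0.708, 0.706, 0.0, 0.0]
contact_force: [0.8, 0.3, 0.3]
opening: 0.997
finger_force: 0.0
slv 794 0.29436498963030455 [0.5442 0.2516 0.2935] ((544.2157592773438, 251.39822387695312), 11.167257308959961)
hub 363 0.23565691706778563 [0.532  0.1931 0.2348] ((531.8486328125, 192.72482299804688), 11.579298973083496)
```

View pics/w1.png

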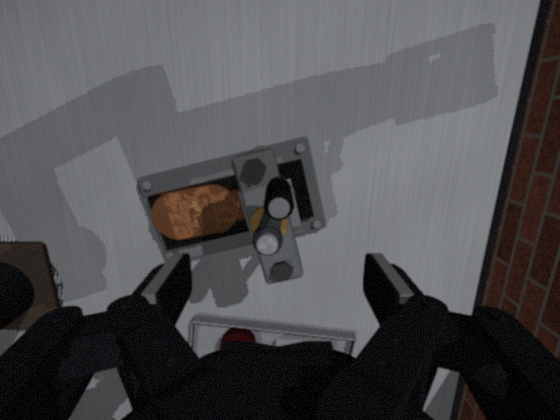

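The wrist view shows the sleeve's head at (279,207), between the open fingers, and the hub at (267,242). The way down is clear.

```bash
python3 -m inch '[{"slide":[0.15,0.05,3],"turn":0,"grip":8.5},{"slide":[0.15,0.05,6],"turn":0,"grip":8.5},{"slide":[0.15,0.05,9],"turn":0,"grip":8.5},{"slide":[0.15,0.05,11],"turn":0,"grip":8.5},{"slide":[0.15,0.05,13],"turn":0,"grip":8.5},{"slide":[0.15,0.05,14.2],"turn":0,"grip":8.5},{"slide":[0.15,0.05,14.2],"turn":0,"grip":8.5},{"slide":[0.15,0.05,14.2],"turn":0,"grip":8.5}]'
python3 -m inch '[{"slide":[0,0,0],"turn":0,"grip":5},{"slide":[0,0,0],"turn":0,"grip":4},{"slide":[0,0,0],"turn":0,"grip":3},{"slide":[0,0,0],"turn":0,"grip":2},{"slide":[0,0,0],"turn":0,"grip":1.5},{"slide":[0,0,0],"turn":0,"grip":1.5},{"slide":[0,0,0],"turn":0,"grip":1.5},{"slide":[0,0,0],"turn":0,"grip":1.5},{"slide":[0,0,0],"turn":0,"grip":1.5},{"slide":[0,0,0],"turn":0,"grip":1.5}]' 50
```

```text
time: 4.15
eef_pos: [0.5438, 0.2517, 0.2401]
tcp_rot: [0.707, 0.707, 0.0, 0.0]
contact_force: [0.9, 0.2, 1.3]
opening: 0.998
finger_force: 0.0
time: 5.15
eef_pos: [0.5437, 0.2518, 0.24]
tcp_rot: [0.707, 0.707, 0.001, 0.0]
contact_force: [0.9, 0.4, 4.7]
opening: 0.292
finger_force: 49.0
```

```bash
python3 -m inch '[{"slide":[-0.67,1.75,0.1],"turn":0,"grip":1.5},{"slide":[-1.85,3.21,0.2],"turn":0,"grip":1.5},{"slide":[-3.43,4.23,0.3],"turn":0,"grip":1.5},{"slide":[-5.24,4.72,0.4],"turn":0,"grip":1.5},{"slide":[-7.12,4.62,0.5],"turn":0,"grip":1.5},{"slide":[-7.12,4.62,0.5],"turn":0,"grip":1.5},{"slide":[-7.12,4.62,0.5],"turn":0,"grip":1.5}]'
```

```text
time: 5.85
eef_pos: [0.5902, 0.1779, 0.2348]
tcp_rot: [0.708, 0.706, -0.001, 0.001]
contact_force: [0.1, -1.6, 6.2]
opening: 0.293
finger_force: 49.4
```

```bash
python3 -m inch '[{"slide":[-1.75,-0.67,0.1],"turn":0,"grip":1.5},{"slide":[-3.21,-1.85,0.2],"turn":0,"grip":1.5},{"slide":[-4.23,-3.43,0.3],"turn":0,"grip":1.5},{"slide":[-4.72,-5.24,0.4],"turn":0,"grip":1.5},{"slide":[-4.62,-7.12,0.5],"turn":0,"grip":1.5},{"slide":[-3.94,-8.87,0.6],"turn":0,"grip":1.5},{"slide":[-2.76,-10.33,0.7],"turn":0,"grip":1.5},{"slide":[-1.19,-11.35,0.8],"turn":0,"grip":1.5},{"slide":[0.62,-11.83,0.9],"turn":0,"grip":1.5},{"slide":[2.5,-11.74,1.0],"turn":0,"grip":1.5},{"slide":[4.25,-11.06,1.1],"turn":0,"grip":1.5},{"slide":[5.71,-9.88,1.2],"turn":0,"grip":1.5},{"slide":[6.73,-8.31,1.3],"turn":0,"grip":1.5},{"slide":[7.22,-6.49,1.4],"turn":0,"grip":1.5},{"slide":[7.12,-4.62,1.5],"turn":0,"grip":1.5},{"slide":[7.12,-4.62,1.5],"turn":0,"grip":1.5},{"slide":[7.12,-4.62,1.5],"turn":0,"grip":1.5}]'
```

```text
time: 7.55
eef_pos: [0.5449, 0.2514, 0.2199]
tcp_rot: [0.707, 0.707, 0.002, 0.0]
contact_force: [3.9, 3.5, 4.9]
opening: 0.291
finger_force: 49.8
```

```bash
python3 - <<'E'
from h import *
np.set_printoptions(precision=4,suppress=True)
im=[]
for n,b in(("top",(145,155,265,265)),("side",(185,230,305,340))):
    p,d=ctrl.read_camera(n);x0,y0,x1,y1=b
    im.append(cv2.resize(p[y0:y1,x0:x1],(400,366),interpolation=2))
    P,uv=cloud(n,d,(145,160,265,310) if n=="top" else (190,230,350,370))
    for zlo,zhi in((.07,.13),(.2,.235)):
        q=P[(P[:,2]>zlo)&(P[:,2]<zhi)];print(n,len(q),np.percentile(q[:,2],[5,25,50,75,95]) if len(q) else 0)
cv2.imwrite("pics/c2.png",np.hstack(im)[:,:,::-1])
print(ctrl.get_state()["contact_force"])
E
```

```text
top 312 [0.0771 0.081  0.0826 0.084  0.0859]
top 268 [0.2007 0.203  0.2068 0.2128 0.2156]
side 487 [0.0754 0.0834 0.0848 0.0863 0.1   ]
side 178 [0.2015 0.2083 0.2155 0.2278 0.2335]
[2.8447 2.2916 5.2208]
```

View pics/c2.png

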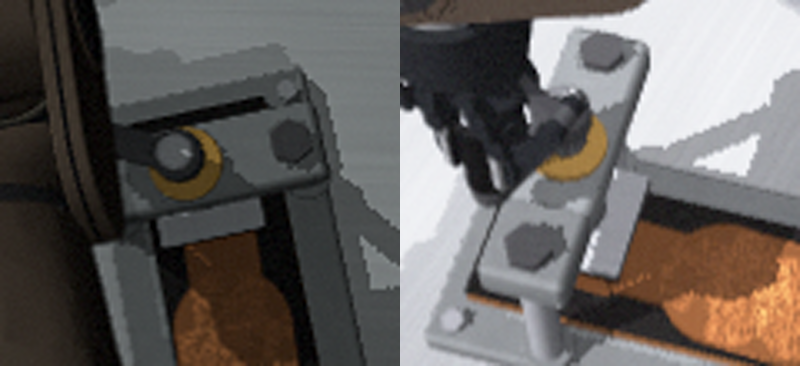

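The wind is going cleanly, and both views show the foot plate still above the sole. Next I estimate the remaining gap from depth.

```bash
python3 - <<'E'
from h import *
np.set_printoptions(precision=4,suppress=True)
y=np.radians(13.6);ex=np.array([np.cos(y),np.sin(y)]);ey=np.array([-np.sin(y),np.cos(y)])
for n,b in(("top",(145,160,265,310)),("side",(190,230,350,370))):
    p,d=ctrl.read_camera(n);P,uv=cloud(n,d,b);c=p[uv[:,1],uv[:,0]].astype(int)
    r=P[:,:2]-[.5308,.1915];u=r@ex;v=r@ey;z=P[:,2]
    def st(nm,m): print(n,nm,m.sum(),np.percentile(z[m],[5,25,50,75,95]) if m.sum() else '')
    st("base",(abs(v)>.062)&(abs(v)<.08)&(u<-.06)&(u>-.2)&(z<.03)&(z>.01))
    st("cross",(abs(u)<.02)&(abs(abs(v)-.04)<.012)&(z>.15)&(z<.175))
    st("bed",(abs(v)>.044)&(abs(v)<.05)&(u<-.05)&(u>-.2))
    br=(c[:,0]>c[:,2]+25)
    st("sole",br&(abs(v)<.03)&(u<-.08)&(u>-.18))
    st("foottop",(abs(v)<.035)&(u<-.03)&(u>-.039)&(z>.06))
    for lo in np.arange(.030,.1,.004):
        m=(abs(v)<.03)&(z>lo)&(z<lo+.004)&(u>-.065)&(u<-.025)
        if m.sum(): print("  z%.3f n%d umin/med %.4f %.4f col %s"%(lo,m.sum(),np.percentile(u[m],10),np.median(u[m]),np.median(c[m],0)))
E
```

```text
top base 806 [0.0161 0.0181 0.0196 0.0212 0.0232]
top cross 285 [0.1583 0.16   0.1614 0.1625 0.1646]
top bed 288 [0.0291 0.0317 0.0335 0.0359 0.0395]
top sole 992 [0.0336 0.0358 0.0373 0.0391 0.0409]
top foottop 215 [0.0801 0.0825 0.0882 0.5281 0.531 ]
  z0.030 n40 umin/med -0.0620 -0.0505 col [50.5 31.  16. ]
  z0.034 n150 umin/med -0.0614 -0.0501 col [51. 31. 17.]
  z0.038 n89 umin/med -0.0611 -0.0496 col [51. 31. 17.]
  z0.042 n3 umin/med -0.0538 -0.0535 col [49. 30. 14.]
  z0.070 n3 umin/med -0.0402 -0.0399 col [29. 19. 13.]
  z0.074 n14 umin/med -0.0403 -0.0397 col [30.5 25.  23. ]
  z0.078 n60 umin/med -0.0389 -0.0329 col [71. 74. 76.]
  z0.082 n85 umin/med -0.0389 -0.0327 col [71. 74. 76.]
  z0.086 n11 umin/med -0.0375 -0.0350 col [72. 75. 77.]
side base 912 [0.0188 0.0204 0.0216 0.0229 0.0245]
side cross 321 [0.1616 0.1626 0.1636 0.1645 0.1658]
side bed 385 [0.032  0.0336 0.0353 0.0378 0.041 ]
side sole 1107 [0.0369 0.0384 0.0394 0.0406 0.0423]
side foottop 114 [0.0826 0.0843 0.0851 0.0861 0.0874]
  z0.030 n10 umin/med -0.0538 -0.0412 col [35.  33.5 31. ]
  z0.034 n78 umin/med -0.0618 -0.0505 col [107.   67.5  41.5]
  z0.038 n236 umin/med -0.0620 -0.0486 col [108.  68.  42.]
  z0.042 n17 umin/med -0.0614 -0.0501 col [108.  68.  42.]
  z0.050 n1 umin/med -0.0262 -0.0262 col [116.  72.  44.]
  z0.070 n3 umin/med -0.0406 -0.0404 col [66. 54. 50.]
  z0.074 n10 umin/med -0.0409 -0.0406 col [63.5 61.  60. ]
  z0.078 n11 umin/med -0.0410 -0.0404 col [84. 84. 90.]
  z0.082 n141 umin/med -0.0395 -0.0329 col [147. 147. 154.]
  z0.086 n43 umin/med -0.0394 -0.0338 col [147. 148. 155.]
```

```bash
python3 -m inch '[{"slide":[-0.67,1.75,0.1],"turn":0,"grip":1.5},{"slide":[-1.85,3.21,0.2],"turn":0,"grip":1.5},{"slide":[-3.43,4.23,0.3],"turn":0,"grip":1.5},{"slide":[-5.24,4.72,0.4],"turn":0,"grip":1.5},{"slide":[-5.24,4.72,0.4],"turn":0,"grip":1.5},{"slide":[-5.24,4.72,0.4],"turn":0,"grip":1.5},{"slide":[-5.24,4.72,0.4],"turn":0,"grip":1.5}]'
python3 - <<'E'
import numpy as np
def f(a0,d,N):
  c=lambda a:6*np.array([np.sin(a),np.cos(a)])
  a0=np.radians(a0);print([[round(float(x),2) for x in (c(a0-k*d)-c(a0))]+[round(2*k*d/6.2832,3)] for k in range(1,N+1)])
f(6,.05,40)
E
```

```text
time: 8.45
eef_pos: [0.5917, 0.1978, 0.2159]
tcp_rot: [0.707, 0.707, 0.0, 0.002]
contact_force: [5.4, -1.5, 4.4]
opening: 0.292
finger_force: 50.0
[[-0.3, 0.02, 0.016], [-0.6, 0.03, 0.032], [-0.9, 0.03, 0.048], [-1.2, 0.01, 0.064], [-1.5, -0.03, 0.08], [-1.79, -0.08, 0.095], [-2.08, -0.15, 0.111], [-2.37, -0.23, 0.127], [-2.66, -0.32, 0.143], [-2.94, -0.43, 0.159], [-3.21, -0.55, 0.175], [-3.48, -0.69, 0.191], [-3.74, -0.84, 0.207], [-3.99, -1.0, 0.223], [-4.24, -1.17, 0.239], [-4.47, -1.36, 0.255], [-4.7, -1.56, 0.271], [-4.91, -1.77, 0.286], [-5.12, -1.99, 0.302], [-5.31, -2.22, 0.318], [-5.49, -2.45, 0.334], [-5.66, -2.7, 0.35], [-5.82, -2.96, 0.366], [-5.96, -3.22, 0.382], [-6.09, -3.49, 0.398], [-6.21, -3.77, 0.414], [-6.31, -4.05, 0.43], [-6.4, -4.33, 0.446], [-6.48, -4.63, 0.462], [-6.53, -4.92, 0.477], [-6.58, -5.22, 0.493], [-6.61, -5.51, 0.509], [-6.63, -5.81, 0.525], [-6.63, -6.11, 0.541], [-6.61, -6.41, 0.557], [-6.58, -6.71, 0.573], [-6.54, -7.01, 0.589], [-6.48, -7.3, 0.605], [-6.4, -7.59, 0.621], [-6.31, -7.88, 0.637]]
```

```bash
python3 -m inch '[{"slide":[-0.3,0.05,0.016],"turn":0,"grip":1.5},{"slide":[-0.6,0.1,0.032],"turn":0,"grip":1.5},{"slide":[-0.9,0.13,0.048],"turn":0,"grip":1.5},{"slide":[-1.2,0.11,0.064],"turn":0,"grip":1.5},{"slide":[-1.2,0.11,0.064],"turn":0,"grip":1.5},{"slide":[-1.2,0.11,0.064],"turn":0,"grip":1.5}]'
```

```text
time: 9.05
eef_pos: [0.5917, 0.1865, 0.2153]
tcp_rot: [0.707, 0.707, -0.0, 0.001]
contact_force: [2.2, -1.1, 6.0]
opening: 0.292
finger_force: 50.1
```

```bash
python3 -m inch '[{"slide":[-0.3,-0.02,0.016],"turn":0,"grip":1.5},{"slide":[-0.59,-0.07,0.032],"turn":0,"grip":1.5},{"slide":[-0.88,-0.15,0.048],"turn":0,"grip":1.5},{"slide":[-1.17,-0.24,0.063],"turn":0,"grip":1.5},{"slide":[-1.17,-0.24,0.063],"turn":0,"grip":1.5},{"slide":[-1.17,-0.24,0.063],"turn":0,"grip":1.5}]'
```

```text
time: 9.65
eef_pos: [0.5892, 0.1747, 0.2146]
tcp_rot: [0.707, 0.707, -0.001, 0.001]
contact_force: [2.3, -1.9, 5.7]
opening: 0.29
finger_force: 50.1
```

```bash
python3 -m inch '[{"slide":[-0.29,-0.09,0.016],"turn":0,"grip":1.5},{"slide":[-0.57,-0.2,0.032],"turn":0,"grip":1.5},{"slide":[-0.84,-0.32,0.048],"turn":0,"grip":1.5},{"slide":[-1.11,-0.46,0.064],"turn":0,"grip":1.5},{"slide":[-1.11,-0.46,0.064],"turn":0,"grip":1.5},{"slide":[-1.11,-0.46,0.064],"turn":0,"grip":1.5}]'
```

```text
time: 10.25
eef_pos: [0.5852, 0.1652, 0.2142]
tcp_rot: [0.707, 0.707, 0.002, 0.0]
contact_force: [5.9, 3.7, 6.0]
opening: 0.29
finger_force: 50.1
```

```bash
python3 -m inch '[{"slide":[0,0,0],"turn":0,"grip":1.5},{"slide":[0,0,0],"turn":0,"grip":1.5}]'; python3 -m inch '[{"slide":[-0.13,-0.07,0.008],"turn":0,"grip":1.5},{"slide":[-0.26,-0.15,0.016],"turn":0,"grip":1.5},{"slide":[-0.26,-0.15,0.016],"turn":0,"grip":1.5},{"slide":[-0.26,-0.15,0.016],"turn":0,"grip":1.5}]'; python3 -m inch '[{"slide":[0,0,0],"turn":0,"grip":1.5}]'
```

```text
time: 10.45
eef_pos: [0.5852, 0.1653, 0.2142]
tcp_rot: [0.707, 0.707, 0.002, 0.0]
contact_force: [5.1, 2.8, 5.7]
opening: 0.292
finger_force: 50.1
time: 10.85
eef_pos: [0.5845, 0.1639, 0.2143]
tcp_rot: [0.707, 0.707, 0.004, 0.0]
contact_force: [7.1, 6.2, 4.0]
opening: 0.29
finger_force: 50.0
time: 10.95
eef_pos: [0.5845, 0.1639, 0.2142]
tcp_rot: [0.707, 0.707, 0.003, 0.0]
contact_force: [7.4, 5.7, 4.6]
opening: 0.292
finger_force: 50.0
```

```bash
python3 -m inch '[{"slide":[-0.06,-0.04,0.004],"turn":0,"grip":1.5},{"slide":[-0.12,-0.08,0.008],"turn":0,"grip":1.5},{"slide":[-0.12,-0.08,0.008],"turn":0,"grip":1.5},{"slide":[-0.12,-0.08,0.008],"turn":0,"grip":1.5}]'; python3 -m inch '[{"slide":[0,0,0],"turn":0,"grip":1.5}]';python3 -m inch '[{"slide":[0,0,0],"turn":0,"grip":1.5}]'
```

```text
time: 11.35
eef_pos: [0.5841, 0.1632, 0.2143]
tcp_rot: [0.707, 0.707, 0.005, 0.0]
contact_force: [9.1, 7.7, 4.5]
opening: 0.293
finger_force: 49.9
time: 11.45
eef_pos: [0.5841, 0.1632, 0.2143]
tcp_rot: [0.707, 0.707, 0.005, 0.0]
contact_force: [9.6, 7.6, 3.2]
opening: 0.294
finger_force: 49.9
time: 11.55
eef_pos: [0.5841, 0.1632, 0.2143]
tcp_rot: [0.707, 0.707, 0.004, 0.0]
contact_force: [9.1, 8.0, 4.2]
opening: 0.293
finger_force: 49.9
```

Tangential push is about 11 N, which is within the band. Hold.

```bash
for i in 1 2; do python3 -m inch '[{"slide":[0.02,0.01,0],"turn":0,"grip":1.5},{"slide":[0.02,0.01,0],"turn":0,"grip":1.5},{"slide":[0.02,0.01,0],"turn":0,"grip":1.5},{"slide":[0.02,0.01,0],"turn":0,"grip":1.5},{"slide":[0.02,0.01,0],"turn":0,"grip":1.5},{"slide":[0.02,0.01,0],"turn":0,"grip":1.5},{"slide":[0.02,0.01,0],"turn":0,"grip":1.5},{"slide":[0.02,0.01,0],"turn":0,"grip":1.5},{"slide":[0.02,0.01,0],"turn":0,"grip":1.5},{"slide":[0.02,0.01,0],"turn":0,"grip":1.5},{"slide":[0.02,0.01,0],"turn":0,"grip":1.5},{"slide":[0.02,0.01,0],"turn":0,"grip":1.5},{"slide":[0.02,0.01,0],"turn":0,"grip":1.5},{"slide":[0.02,0.01,0],"turn":0,"grip":1.5},{"slide":[0.02,0.01,0],"turn":0,"grip":1.5},{"slide":[0.02,0.01,0],"turn":0,"grip":1.5},{"slide":[0.02,0.01,0],"turn":0,"grip":1.5},{"slide":[0.02,0.01,0],"turn":0,"grip":1.5},{"slide":[0.02,0.01,0],"turn":0,"grip":1.5},{"slide":[0.02,0.01,0],"turn":0,"grip":1.5}]'; done
```

```text
time: 13.55
eef_pos: [0.5841, 0.1632, 0.2142]
tcp_rot: [0.707, 0.707, 0.004, 0.0]
contact_force: [7.7, 7.2, 4.1]
opening: 0.288
finger_force: 49.9
time: 15.55
eef_pos: [0.5841, 0.1633, 0.2143]
tcp_rot: [0.707, 0.707, 0.004, 0.0]
contact_force: [8.4, 6.6, 4.1]
opening: 0.286
finger_force: 49.9
```

```bash
python3 - <<'E'
import numpy as np
def f(a0,ds):
  c=lambda a:6*np.array([np.sin(np.radians(a)),np.cos(np.radians(a))])
  print([[round(float(x),2) for x in (c(a0+d)-c(a0))]+[-round(2*d/360,3)] for d in ds])
f(-33,list(range(3,25,3))+list(range(30,103,8))[:10])
f(69,[15*k for k in range(1,18)])
E
```

```text
[[0.27, 0.16, -0.017], [0.54, 0.31, -0.033], [0.83, 0.45, -0.05], [1.12, 0.57, -0.067], [1.41, 0.67, -0.083], [1.71, 0.76, -0.1], [2.02, 0.84, -0.117], [2.33, 0.89, -0.133], [2.95, 0.96, -0.167], [3.79, 0.95, -0.211], [4.62, 0.81, -0.256], [5.42, 0.57, -0.3], [6.18, 0.22, -0.344], [6.88, -0.24, -0.389], [7.51, -0.79, -0.433], [8.06, -1.42, -0.478], [8.52, -2.12, -0.522], [8.87, -2.88, -0.567]]
[[0.37, -1.52, -0.083], [0.32, -3.09, -0.167], [-0.12, -4.59, -0.25], [-0.94, -5.93, -0.333], [-2.07, -7.0, -0.417], [-3.45, -7.75, -0.5], [-4.97, -8.12, -0.583], [-6.54, -8.08, -0.667], [-8.04, -7.63, -0.75], [-9.38, -6.81, -0.833], [-10.46, -5.68, -0.917], [-11.2, -4.3, -1.0], [-11.57, -2.78, -1.083], [-11.53, -1.21, -1.167], [-11.08, 0.29, -1.25], [-10.26, 1.63, -1.333], [-9.13, 2.7, -1.417]]
```

```bash
python3 -m inch '[{"slide":[0.27,0.16,-0.017],"turn":0,"grip":1.5},{"slide":[0.54,0.31,-0.033],"turn":0,"grip":1.5},{"slide":[0.83,0.45,-0.05],"turn":0,"grip":1.5},{"slide":[1.12,0.57,-0.067],"turn":0,"grip":1.5},{"slide":[1.41,0.67,-0.083],"turn":0,"grip":1.5},{"slide":[1.71,0.76,-0.1],"turn":0,"grip":1.5},{"slide":[2.02,0.84,-0.117],"turn":0,"grip":1.5},{"slide":[2.33,0.89,-0.133],"turn":0,"grip":1.5},{"slide":[2.95,0.96,-0.167],"turn":0,"grip":1.5},{"slide":[3.79,0.95,-0.211],"turn":0,"grip":1.5},{"slide":[4.62,0.81,-0.256],"turn":0,"grip":1.5},{"slide":[5.42,0.57,-0.3],"turn":0,"grip":1.5},{"slide":[6.18,0.22,-0.344],"turn":0,"grip":1.5},{"slide":[6.88,-0.24,-0.389],"turn":0,"grip":1.5},{"slide":[7.51,-0.79,-0.433],"turn":0,"grip":1.5},{"slide":[8.06,-1.42,-0.478],"turn":0,"grip":1.5},{"slide":[8.52,-2.12,-0.522],"turn":0,"grip":1.5},{"slide":[8.87,-2.88,-0.567],"turn":0,"grip":1.5},{"slide":[8.87,-2.88,-0.567],"turn":0,"grip":1.5}]'
python3 -m inch '[{"slide":[0.37,-1.52,-0.083],"turn":0,"grip":1.5},{"slide":[0.32,-3.09,-0.167],"turn":0,"grip":1.5},{"slide":[-0.12,-4.59,-0.25],"turn":0,"grip":1.5},{"slide":[-0.94,-5.93,-0.333],"turn":0,"grip":1.5},{"slide":[-2.07,-7.0,-0.417],"turn":0,"grip":1.5},{"slide":[-3.45,-7.75,-0.5],"turn":0,"grip":1.5},{"slide":[-4.97,-8.12,-0.583],"turn":0,"grip":1.5},{"slide":[-6.54,-8.08,-0.667],"turn":0,"grip":1.5},{"slide":[-8.04,-7.63,-0.75],"turn":0,"grip":1.5},{"slide":[-9.38,-6.81,-0.833],"turn":0,"grip":1.5},{"slide":[-10.46,-5.68,-0.917],"turn":0,"grip":1.5},{"slide":[-11.2,-4.3,-1.0],"turn":0,"grip":1.5},{"slide":[-11.57,-2.78,-1.083],"turn":0,"grip":1.5},{"slide":[-11.53,-1.21,-1.167],"turn":0,"grip":1.5},{"slide":[-11.08,0.29,-1.25],"turn":0,"grip":1.5},{"slide":[-10.26,1.63,-1.333],"turn":0,"grip":1.5},{"slide":[-9.13,2.7,-1.417],"turn":0,"grip":1.5},{"slide":[-9.13,2.7,-1.417],"turn":0,"grip":1.5},{"slide":[-9.13,2.7,-1.417],"turn":0,"grip":1.5},{"slide":[-9.13,2.7,-1.417],"turn":0,"grip":1.5}]'
```

```text
time: 17.45
eef_pos: [0.5523, 0.2495, 0.2194]
tcp_rot: [0.707, 0.708, -0.001, -0.0]
contact_force: [-0.7, -0.0, 8.3]
opening: 0.29
finger_force: 50.3
time: 19.45
eef_pos: [0.5807, 0.1579, 0.2336]
tcp_rot: [0.707, 0.707, -0.001, 0.0]
contact_force: [3.2, -1.2, 6.2]
opening: 0.29
finger_force: 50.2
```

```bash
python3 -m inch '[{"slide":[1.38,0.75,-0.083],"turn":0,"grip":1.5},{"slide":[2.9,1.11,-0.167],"turn":0,"grip":1.5},{"slide":[4.47,1.07,-0.25],"turn":0,"grip":1.5},{"slide":[5.97,0.63,-0.333],"turn":0,"grip":1.5},{"slide":[7.3,-0.19,-0.417],"turn":0,"grip":1.5},{"slide":[8.38,-1.33,-0.5],"turn":0,"grip":1.5},{"slide":[8.38,-1.33,-0.5],"turn":0,"grip":1.5},{"slide":[8.38,-1.33,-0.5],"turn":0,"grip":1.5},{"slide":[8.38,-1.33,-0.5],"turn":0,"grip":1.5},{"slide":[8.38,-1.33,-0.5],"turn":0,"grip":1.5}]'
python3 -m inch '[{"slide":[0,0,0],"turn":0,"grip":3.5},{"slide":[0,0,0],"turn":0,"grip":4.5},{"slide":[0,0,0],"turn":0,"grip":6},{"slide":[0,0,0],"turn":0,"grip":8.5},{"slide":[0,0,0],"turn":0,"grip":8.5},{"slide":[0,0,0],"turn":0,"grip":8.5},{"slide":[0,0,0],"turn":0,"grip":8.5},{"slide":[0,0,0],"turn":0,"grip":8.5}]'
```

```text
time: 20.45
eef_pos: [0.5664, 0.2421, 0.2386]
tcp_rot: [0.707, 0.707, -0.001, -0.001]
contact_force: [-0.3, 1.3, 7.7]
opening: 0.292
finger_force: 50.4
time: 21.25
eef_pos: [0.5675, 0.2423, 0.2381]
tcp_rot: [0.707, 0.707, -0.0, -0.0]
contact_force: [-0.4, -0.4, 0.2]
opening: 0.994
finger_force: 0.0
```

```bash
python3 -m inch '[{"slide":[0,0,-2],"turn":0,"grip":8.5},{"slide":[0,0,-5],"turn":0,"grip":8.5},{"slide":[0,0,-9],"turn":0,"grip":8.5},{"slide":[0,0,-13],"turn":0,"grip":8.5},{"slide":[0,0,-17],"turn":0,"grip":8.5},{"slide":[-8,0,-17],"turn":0,"grip":8.5},{"slide":[-16,0,-17],"turn":0,"grip":8.5},{"slide":[-24,0,-17],"turn":0,"grip":8.5},{"slide":[-30,0,-17],"turn":0,"grip":8.5},{"slide":[-30,0,-17],"turn":0,"grip":8.5},{"slide":[-30,0,-17],"turn":0,"grip":8.5},{"slide":[-30,0,-17],"turn":0,"grip":8.5}]'
python3 - <<'E'
from h import *
np.set_printoptions(precision=4,suppress=True)
im=[]
y=np.radians(13.6);ex=np.array([np.cos(y),np.sin(y)]);ey=np.array([-np.sin(y),np.cos(y)])
for n,b in(("top",(145,155,265,310)),("side",(190,230,350,370))):
    p,d=ctrl.read_camera(n);x0,y0,x1,y1=b;im.append(cv2.resize(p[y0:y1,x0:x1],(400,400)))
    P,uv=cloud(n,d,b);q=P[(P[:,2]>.26)&(P[:,2]<.31)];print(n,len(q),np.sort(q[:,2])[-20:-10].mean() if len(q) else '')
    for t,(pp,dd) in(("now",(p,d)),("start",(lambda f:(f["p"],f["d"]))(np.load(f"pics/{n}.npz")))):
        P,uv=cloud(n,dd,b);c=pp[uv[:,1],uv[:,0]].astype(int);r=P[:,:2]-[.5308,.1915]
        m=(c[:,0]>c[:,2]+20)&(abs(r@ey)<.05)&(r@ex<-.1)&(P[:,2]<.06);print(t,m.sum(),(r@ex)[m].mean(),(r@ey)[m].mean(),(r@ex)[m].min())
cv2.imwrite("pics/end.png",np.hstack(im)[:,:,::-1]);print(ctrl.get_state()["contact_force"])
E
```

```text
time: 22.45
eef_pos: [0.5671, -0.0632, 0.4076]
tcp_rot: [0.71, 0.704, -0.001, 0.0]
contact_force: [0.0, 0.2, -0.4]
opening: 0.992
finger_force: 0.0
top 177 0.2928617309059308
now 1508 -0.15203571783270933 0.005251080688995206 -0.21146620795455556
start 1496 -0.15175402664401658 0.005528779599538097 -0.21093597116824708
side 258 0.2946235563508042
now 1779 -0.15300498875491325 0.006088504411606212 -0.21335257095469895
start 1789 -0.15288863605054226 0.006213611070546472 -0.2133867047324076
[-0.162  -0.0803 -0.0027]
```

View pics/end.png

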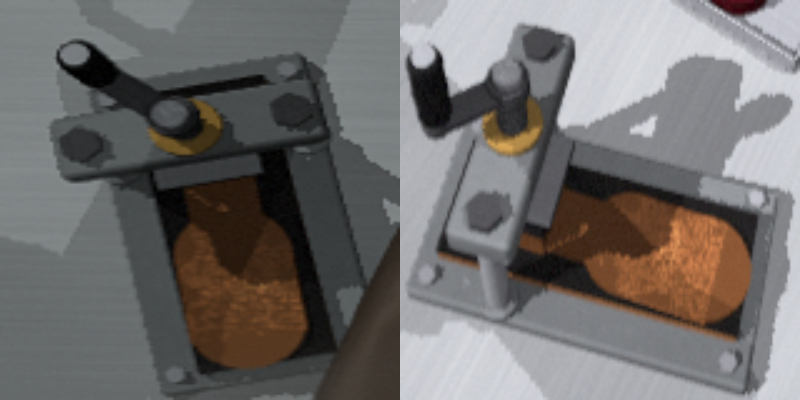

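The sleeve (its head at about (75,50) left, (420,55) right) is free, its top at about 0.294 m. The foot is clear and the sole has not moved.

```bash
python3 -c "
from plant import ctrl
print(ctrl.sign_off())"
```

```text
the job is handed in; nothing more can be done
None
```

I pressed the heel at about 10–11 N on the sleeve for roughly 4 s, wound the foot about 24 mm back up while still holding the sleeve, then let go. The sole did not move by camera measurement, and the job is handed in; no verdict came back.

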